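Wedge the sagging stock riser level and put the can on it

ROBOT

A 6-joint arm with a two-finger parallel gripper is mounted at the origin on the work surface. World frame = base frame: x ahead of the robot, y to its left, z up, the work surface at z = 0. Lengths are in m, angles in rad, forces in N, time in s.
With the tool pointing down it reaches from about 0.3 to 0.875 m from the base axis. Payload 4.2 kg.
Tool frame: the origin (TCP) lies at the very end of the fingers, on their centre line; the grasp point (between the pads) lies manip.grip_point_offset behind it (manip.grip_point_offset is the distance from the TCP to the grasp point, in m); z points along the fingers, x is the direction in which the jaws open and shut, and the axes are right-handed (so a half turn about z gives the same grasp; the last joint's range is limited). The gripper opens to 85 mm and grips with 20 to 120 N. Pads are 22 mm wide; open, the fingers measure 114 mm over their backs; the gripper's body (76 mm by 85 mm) begins 54 mm behind the grasp point. The pads swing forward as they close: fully open they stand 13 mm farther back than shut.
Start: joints at [1.124, 0.32, 1.565, -0, 1.257, -0.02], TCP at [0.238, 0.523, 0.231] pointing down, gripper open.
Joint ranges: [-3.11, 3.11], [-0.84, 2.01], [0.21, 2.61], [-1.34, 4.49], [0.05, 2.63], [-2.56, 2.56]. Speed limits (rad/s): [2.57, 2.57, 3.14, 3.14, 3.14, 3.14].

INTERFACE

Orientations are given as a 3x3 rotation matrix whose columns are the frame's x, y, z axes.
In Python, from station import manip gives the robot as it stands.
- The arm moves only by the tool move_arm, never from a script. Its argument "rows" is a list of rows, each an object with "hand": the closure in counts, from 0 (fully open) to 255 (shut); "slide": the shift along the world's x, y, z in m, a list of three; "rotation": the turn, a rotation vector about the world's x, y, z in degrees, a list of three. A call has 1 to 12 rows; each row shifts and turns the commanded pose from where the row before left it; what a row does not reach is not made up. A row lasts 1/12 s, in which the tool goes at most 41.7 mm and 7.16 degrees, less where a joint would pass 70% of its speed; a pose out of reach is approached as far as the arm can. A call with a gripper value outside its range is refused whole. The fingers move at their own pace and stop on an object; "grip_force" is the grip in N (left out, the last holds). Time passes only in rows, so rows that do not move let the fingers close. It gives the time, the measured TCP pose, the force and the opening at its end, in the units of the state.
- manip.state(): the state, without advancing time (a new reading comes with each control period).
- manip.get_image(name): name is "scene" or "side" or "wrist"; returns a dict with "pixels" (480x640x3 uint8, red, green, blue), "range_z" (480x640 float32, m along the optical axis (not along the pixel's ray), 0 where there is no reading), "intrinsics" (3x3 intrinsics, pixels), "R" (3x3) and "t" (3): a world point X has camera coordinates R X + t; the wrist camera has in their place "T_tool_cam" (4x4, takes a point from camera to tool coordinates, whose origin is the TCP and whose axes are the tool frame's). Camera axes: x right, y down, z forward; pixel columns grow to the right and rows downward; lengths in m; the calibration is good to about 2 mm. A picture is of the moment at which its call begins: read the wrist's pose just before it.
- manip.hand_in(): hands the job in, once; it reports no verdict.
The state is a dict: "clock": time; "joints": joint angles; "joint_vel": joint speeds; "tau": joint torques, N m; "tool_pos": TCP position; "tcp_rot": TCP orientation; "force": force on the tool from outside, world axes, zero at the start; "ft_torque": the same for the moment, N m; "gripper_width": opening from 0.0 (shut) to 1.0 (fully open).
Only numpy, scipy, OpenCV 4.12 (cv2) and the standard library are available. Lean on these libraries where they do the work, as an engineer would, in place of code of your own. Each camera call takes 0.05 s, during which the arm holds its last target. There are 200 camera calls.

TASK

The little metal stock riser on the counter sags at the end away from the jar, where its feet are worn down. Push the wooden wedge, thin end first and square to that end, under the sagging edge until the shelf is up level against its stop and the wedge is jammed tight and stays tight by itself. Then stand the drinks can upright on the riser's shelf beside the jar, let go of everything, and leave the other stock where it is.

Things in the scene. Friction and masses are not known exactly. Their poses are not given: they have to be found in the camera images.
- stand: Steel bracket screwed to the counter that carries the riser: base plate 130 x 45 mm, 4 mm thick. Origin on the counter at the riser's pivot, under the good end. The riser extends 260 mm from here along this body's -y; so the wedge is pushed in along its +y. z up. It does not move.
- shelf (a joint): Tilt of the riser about the pivot at its good end, rad: 0 = sagging on its worn feet, 0.0346 = level, at a hard stop. It falls back under its own weight (some 4 N at the sagging end). The riser is a dark steel shelf, 260 mm long (stand's y), 160 mm deep (x), top 110 mm above the counter when level, with a 14 mm thick upright plate at each end.
- shelf_edge (a point): Middle of the lower outer edge of the end plate at the sagging end, 260 mm from the pivot: 7 mm above the counter when sagging, 16 mm when level. The edge is 160 mm long, parallel to the stand's x. Two worn feet (12 mm round) stand under it 68 mm either side of this point; the wedge fits between. The space behind, under the shelf, is empty.
- shelf_top (a point): Centre of the shelf's upper face, 130 mm from the pivot: the face is 260 mm along its y and 160 mm along its x, z its normal. The amber jar stands near its +y end; the half towards -y is free.
- wedge: Light wooden wedge lying on the counter, 150 mm long, 32 mm wide, about 90 g. Origin at the centre of its underside, x towards the thin end, z up. From the thin end (x = +75 mm, 3 mm thick) its top rises evenly to 20 mm at x = -25 mm; from there to x = -75 mm it is a flat block 26 mm high, to grip across the 32 mm width (y) or to push at its butt end.
- wedge_tip (a point): Middle of the wedge's thin end, on its underside, 75 mm from its origin. The shelf comes level when about 76 mm of wedge is under the edge. Until then the push is some 5 to 8 N; a push of 15 to 20 N jams it tight. It holds by friction (about 0.6) and does not slip back.
- can: Slim aluminium drinks can with a grey band, standing upright on the counter to the robot's left (y > 0): 53 mm diameter, 134 mm tall, about 270 g. Origin at the centre of its underside, z up. The only loose can; those in the open carton are dressing.
- tub: Bystander: white plastic tub, 72 mm diameter, 85 mm tall, standing upright on the counter near the can. Origin at the centre of its underside.
- jar: Bystander: amber jar with dark lid, 60 mm diameter, 70 mm tall, standing loose on the riser's shelf near its good end. Origin at the centre of its underside.
- carton: Bystander: cardboard carton 100 x 80 x 60 mm on the counter at the far right. Origin at the centre of its underside.
- shampoo: Bystander: white bottle with black cap, 60 mm diameter, 190 mm tall, on the counter at the far left. Origin at the centre of its underside.
Not all that is in view belongs to the job. Several things look just like the wedge: the one meant starts farthest from the robot's base.

How it is judged:
On the way:
1. the wedge is jammed tight under the sagging end and the shelf is level (value of joint shelf above 0.0315 rad and contact force between wedge and stand above 8 N and angle between wedge's own z axis and vertical below 0.1 rad and angle between the x axis of wedge and the y axis of stand, either way round below 0.35 rad and y of wedge_tip in the frame of stand above -0.215 m), for 0.3 s.
At the end, for the whole second after the job is handed in: Shelf level (joint > 0.0315); wedge flat on the counter, within 20 deg of square, tip 45 mm or more under the edge, pressing the riser with over 8 N by itself; can upright (0.06 rad), at rest on the shelf, its centre within 56 mm across and 106 mm along of the shelf centre (all of step 1 and x of can in the frame of shelf_top between -0.056 and 0.056 m and y of can in the frame of shelf_top between -0.106 and 0.106 m and z of can in the frame of shelf_top between -0.006 and 0.006 m and angle between can's own z axis and vertical below 0.06 rad and linear speed of can below 0.02 m/s and linear speed of wedge below 0.01 m/s and contact force between can and stand above 0.8 N); the robot touches nothing.
It fails at once if a bystander is knocked or moved by more than 30 mm (distance of any of tub, jar, carton, shampoo from where it was at the start of the episode above 0.03 m or angle between any of tub, jar, shampoo's own z axis and vertical above 0.3 rad).
It also fails if it takes over 72 s, if anything falls off the work surface, if the arm or the gripper's body presses on something with over 40 N, if the wrist force passes 120 N, or if a joint passes its speed limit or range.

## Working session

There is one attempt and no reset: what is moved stays moved. The work goes in short steps, Python scripts to look and compute and a tool call to move; the robot and the scene stay as the last step left them, time stands still between calls to the robot, and variables do not carry over. Pictures are saved under pics/ and viewed, about 8 in all and at most 12, crops included, and the job is handed in when it is done.

Besides the shell and the picture viewer there is one more tool, called after "Call:" as a command line: name --argument value ..., lists and objects as JSON in quotes. move_arm: Moves the arm, as the interface text tells. Its arguments: {"type":"object","properties":{"rows":{"type":"array"},"grip_force":{"type":"number"}},"required":["rows"]}

```bash
mkdir -p pics; python3 - <<'E'
from station import manip
import cv2, numpy as np, pickle
s=manip.state(); print(s['clock'],s['tool_pos'],s['gripper_width'],manip.grip_point_offset)
d={n:manip.get_image(n) for n in("scene","side","wrist")}
pickle.dump((s,d),open('d0.pkl','wb'))
cv2.imwrite('pics/scene0.png',d['scene']['pixels'][:,:,::-1]);cv2.imwrite('pics/side0.png',d['side']['pixels'][:,:,::-1])
for n in("scene","side"):
  R,t=d[n]['R'],d[n]['t'];print(n,-R.T@t,R[2],d[n]['intrinsics'][0,0])
E
```

```text
0.0 [0.23780915 0.52297441 0.23047136] 1.0013759614358522 0.0187
scene [ 1.24243143 -0.50593539  0.90297538] [-0.63535351  0.39019393 -0.66638923] 505.9695056414241
side [-0.17704654 -0.95564265  0.89908361] [ 0.45986394  0.6796504  -0.57148971] 512.4453693216885
```

View pics/scene0.png

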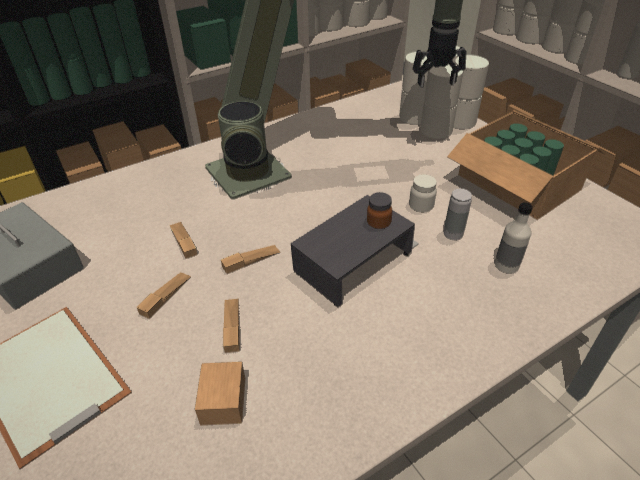

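View pics/side0.png

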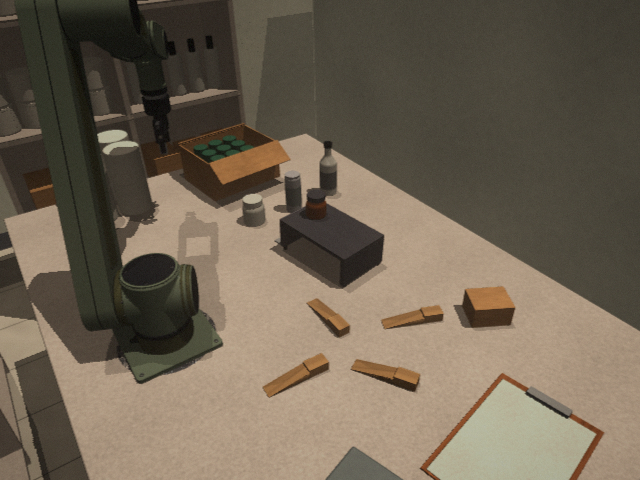

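Scene view: four wedge look-alikes at about (183,239), (250,257), (163,293) and (231,324). The riser is around (353,247), with the jar at (379,210), the can at (457,214), the tub at (423,193) and the bottle at (513,240). Next I'll measure all of these in world coordinates.

```bash
cat > h.py <<'E'
import numpy as np, cv2
def world(d,R=None,t=None):
    R=d['R'] if R is None else R; t=d['t'] if t is None else t
    K=d['intrinsics'];z=d['range_z'];v,u=np.mgrid[:480,:640]
    c=np.stack([(u-K[0,2])/K[0,0]*z,(v-K[1,2])/K[1,1]*z,z],-1)
    w=(c-t)@R; w[z==0]=np.nan; return w
def wristw(d,s):
    T=d['T_tool_cam'];R=s['tcp_rot']@T[:3,:3];p=s['tcp_rot']@T[:3,3]+s['tool_pos']
    return world(d,R.T,-R.T@p)
def wood(d):
    h=cv2.cvtColor(d['pixels'],cv2.COLOR_RGB2HSV);return (h[...,1]>95)&(h[...,0]<25)&(h[...,2]>40)
def rect(p): 
    r=cv2.minAreaRect((p*1000).astype(np.float32)); return np.round(r[0],1),np.round(r[1],1),round(r[2],2)
E
python3 - <<'E'
from h import *; import pickle
s,d=pickle.load(open('d0.pkl','rb'))
for n in('scene','side'):
    w=world(d[n]);x,y,z=w[...,0],w[...,1],w[...,2];print('==',n,'table z',np.nanmedian(z[300:340,300:400]))
    m=wood(d[n])&(z>.004)&(z<.04)&(abs(y)<.7)
    N,L,S,C=cv2.connectedComponentsWithStats(m.astype(np.uint8))
    for i in range(1,N):
        if S[i,4]<150: continue
        p=w[L==i]; hi=p[p[:,2]>.0235]; lo=p[p[:,2]<.02]
        print('wood',C[i].round(),S[i,4],rect(p[:,:2]),'hi',np.median(hi,0).round(3) if len(hi) else None,'r',np.hypot(*p[:,:2].mean(0)).round(3),'zmax',p[:,2].max().round(3))
    g=d[n]['pixels'].max(2)
    m=(g<75)&(z>.085)&(z<.122)&(x>.2)&(x<.9)&(y>-.3)&(y<.4)
    N,L,S,C=cv2.connectedComponentsWithStats(m.astype(np.uint8));i=1+S[1:,4].argmax();p=w[L==i];
    top=p[p[:,2]>.095]
    print('shelf',C[i],S[i,4],rect(top[:,:2]),cv2.boxPoints(cv2.minAreaRect((top[:,:2]*1000).astype(np.float32))).round(), 'plane',np.linalg.lstsq(np.c_[top[:,:2],np.ones(len(top))],top[:,2],rcond=None)[0])
    for nm,(zl,zh) in dict(can=(.128,.14),tub=(.08,.09),jar=(.165,.19),shampoo=(.185,.195)).items():
        m=(z>zl)&(z<zh)&(x>.2)&(x<.85)&(y>-.1)&(y<.5)
        N,L,S,C=cv2.connectedComponentsWithStats(m.astype(np.uint8))
        for i in range(1,N):
            if S[i,4]>40: p=w[L==i];print(nm,C[i].round(),S[i,4],rect(p[:,:2]))
E
python3 - <<'E'
import cv2
a=cv2.imread('pics/scene0.png')[200:370,120:300];cv2.imwrite('pics/crop1.png',cv2.resize(a,None,fx=3.4,fy=3.4,interpolation=2))
E
```

```text
== scene table z 0.00026491640965867343
wood [491. 187.] 682 (array([489.5, 549.9]), array([232.8,  15.2]), 6.68) hi [0.492 0.551 0.031] r 0.738 zmax 0.04
wood [547. 206.] 279 (array([635. , 628.7]), array([ 29.6, 140.1]), 4.38) hi [0.645 0.604 0.032] r 0.888 zmax 0.04
wood [184. 240.] 438 (array([ 197.1, -284.7]), array([ 31.9, 153.6]), 85.61) hi [ 0.245 -0.288  0.026] r 0.358 zmax 0.031
wood [246. 258.] 647 (array([ 360.5, -166.8]), array([ 39.3, 147.8]), 0.54) hi [ 0.362 -0.215  0.026] r 0.407 zmax 0.03
wood [161. 296.] 770 (array([ 358.5, -392.9]), array([ 36.6, 147.9]), 31.09) hi [ 0.384 -0.435  0.026] r 0.547 zmax 0.03
wood [231. 327.] 730 (array([ 528.7, -298.1]), array([ 32. , 149.1]), 65.62) hi [ 0.572 -0.319  0.026] r 0.622 zmax 0.031
wood [224. 414.] 492 (array([ 719.4, -381.8]), array([ 60.3, 123.3]), 20.25) hi [ 0.731 -0.405  0.032] r 0.834 zmax 0.04
shelf [350.22117202 257.22117202] 529 (array([580. ,  13.6]), array([298.8, 135. ]), 68.09) [[ 462. -100.]
 [ 587. -150.]
 [ 698.  127.]
 [ 573.  177.]] plane [-0.00484226  0.02205832  0.10306391]
can [461. 195.] 211 (array(
[... 1602 characters left out ...]
78.]] plane [1.00993026e-05 3.90464281e-02 1.02612210e-01]
can [327. 159.] 52 (array([716.7, 350.3]), array([25.1, 41.3]), 49.49)
can [291. 174.] 95 (array([562.1, 329.2]), array([51.3, 47.6]), 43.04)
can [315. 210.] 75 (array([499.8,  99.1]), array([29.8, 58.1]), 53.33)
tub [327. 173.] 42 (array([715. , 343.3]), array([34.5, 60. ]), 60.75)
tub [293. 190.] 45 (array([553.4, 316.7]), array([28.8, 52.6]), 54.78)
tub [251. 199.] 165 (array([418.8, 342.8]), array([61.4, 63.4]), 89.9)
tub [365. 250.] 104 (array([540. , -87.2]), array([146.7,   7.1]), 10.2)
jar [327. 146.] 66 (array([724.1, 357.8]), array([33.9, 25.7]), 28.01)
jar [315. 196.] 201 (array([509.4, 110.3]), array([58.5, 51.4]), 55.78)
```

View pics/crop1.png

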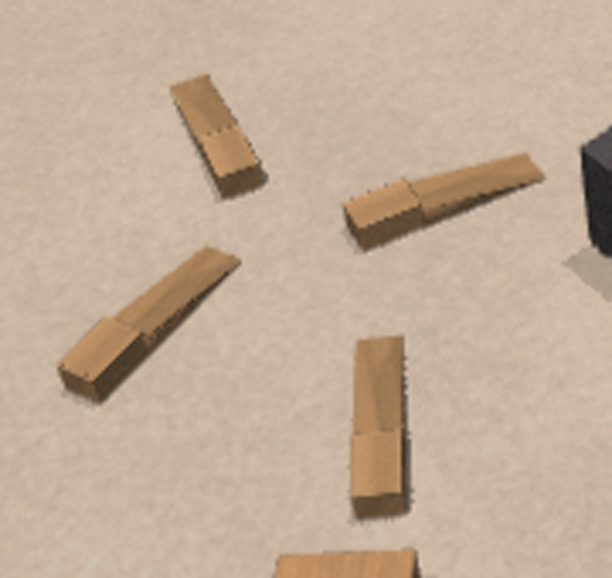

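Measured wedge centres, as distance from the base:

| Scene pixel | Distance (m) |
|---|---|
| (184,240) | 0.355 |
| (246,258) | 0.40 |
| (161,296) | 0.545 |
| (231,327) | 0.62 |

The one meant is (231,327), because it starts farthest from the base. The crop shows it with its block towards the camera and its thin end pointing up in the image. I'll go above it now.

Call:
move_arm --rows '[{"hand": 0,"slide": [0.015,-0.038,0.002],"rotation": [0,0,0]},{"hand": 0,"slide": [0.015,-0.038,0.002],"rotation": [0,0,0]},{"hand": 0,"slide": [0.015,-0.038,0.002],"rotation": [0,0,0]},{"hand": 0,"slide": [0.015,-0.038,0.002],"rotation": [0,0,0]},{"hand": 0,"slide": [0.015,-0.038,0.002],"rotation": [0,0,0]},{"hand": 0,"slide": [0.015,-0.038,0.002],"rotation": [0,0,0]},{"hand": 0,"slide": [0.015,-0.038,0.002],"rotation": [0,0,0]},{"hand": 0,"slide": [0.015,-0.038,0.002],"rotation": [0,0,0]},{"hand": 0,"slide": [0.015,-0.038,0.002],"rotation": [0,0,0]},{"hand": 0,"slide": [0.015,-0.038,0.002],"rotation": [0,0,0]},{"hand": 0,"slide": [0.015,-0.038,0],"rotation": [0,0,0]},{"hand": 0,"slide": [0.015,-0.038,0],"rotation": [0,0,0]}]'

```text
clock: 1.15
tool_pos: [0.4182, 0.0655, 0.2515]
tcp_rot: [[0.414, 0.91, 0.001], [0.91, -0.414, 0.0], [0.0, 0.0, -1.0]]
force: [0.7, 0.8, 0.1]
gripper_width: 1.005
```

```bash
python3 - <<'E'
from station import manip
s=manip.state();print(s['clock'],s['tool_pos'].round(4),s['tcp_rot'].round(3).tolist(),s['joints'].round(3),s['force'].round(2))
import pickle;print(pickle.load(open('d0.pkl','rb'))[0]['tcp_rot'].round(3).tolist())
E
```

```text
1.15 [0.4182 0.0655 0.2515] [[0.414, 0.91, 0.001], [0.91, -0.414, 0.0], [0.0, 0.0, -1.0]] [ 0.128  0.063  1.843  0.     1.235 -1.016] [0.68 0.78 0.11]
[[0.414, 0.91, -0.001], [0.91, -0.414, -0.002], [-0.002, -0.0, -1.0]]
```

Call:
move_arm --rows '[{"hand": 0,"slide": [0.0145,-0.035,0],"rotation": [0,0,0]},{"hand": 0,"slide": [0.0145,-0.035,0],"rotation": [0,0,0]},{"hand": 0,"slide": [0.0145,-0.035,0],"rotation": [0,0,0]},{"hand": 0,"slide": [0.0145,-0.035,0],"rotation": [0,0,0]},{"hand": 0,"slide": [0.0145,-0.035,0],"rotation": [0,0,0]},{"hand": 0,"slide": [0.0145,-0.035,0],"rotation": [0,0,0]},{"hand": 0,"slide": [0.0145,-0.035,0],"rotation": [0,0,0]},{"hand": 0,"slide": [0.0145,-0.035,0],"rotation": [0,0,0]},{"hand": 0,"slide": [0.0145,-0.035,0],"rotation": [0,0,0]},{"hand": 0,"slide": [0.0145,-0.035,0],"rotation": [0,0,0]},{"hand": 0,"slide": [0.0145,-0.0375,0],"rotation": [0,0,0]},{"hand": 0,"slide": [0,0,0],"rotation": [0,0,0]}]'

```text
clock: 2.15
tool_pos: [0.579, -0.3265, 0.249]
tcp_rot: [[0.418, 0.908, -0.0], [0.908, -0.418, -0.003], [-0.003, 0.001, -1.0]]
force: [-1.4, -0.3, -0.2]
gripper_width: 1.002
```

```bash
cat > look.py <<'E'
from station import manip
from h import *; import sys,pickle
s=manip.state(); d=manip.get_image('wrist'); pickle.dump((s,d),open(sys.argv[1]+'.pkl','wb'))
cv2.imwrite('pics/%s.png'%sys.argv[1],d['pixels'][:,:,::-1])
w=wristw(d,s);z=w[...,2];print('tcp',s['tool_pos'].round(4),'F',s['force'].round(2),'t',s['clock'])
m=wood(d)&(z>.0025)&(z<.04)
N,L,S,C=cv2.connectedComponentsWithStats(m.astype(np.uint8))
for i in range(1,N):
    if S[i,4]<400: continue
    p=w[L==i];hi=p[p[:,2]>.0235]
    print('wood',C[i].round(),S[i,4],'all',rect(p[:,:2]),'block',rect(hi[:,:2]) if len(hi)>50 else None,'z',np.median(hi[:,2]) if len(hi) else None)
E
python3 look.py w1
```

```text
tcp [ 0.579  -0.3265  0.249 ] F [-1.39 -0.3  -0.21] t 2.15
wood [136.  41.] 4242 all (array([ 366.9, -415.2]), array([33.4, 98.4]), 30.09) block (array([ 379.6, -436.6]), array([32.4, 48.7]), 30.31) z 0.025034806423692116
wood [317. 135.] 4399 all (array([ 522.4, -299.5]), array([ 30.5, 147.9]), 65.75) block (array([ 567.8, -320. ]), array([30.4, 48.3]), 66.05) z 0.02487828399997546
wood [ 82. 206.] 1691 all (array([ 470. , -592.2]), array([215.4,  64.9]), 10.46) block None z None
wood [306. 264.] 890 all (array([ 643.5, -368.5]), array([77.5,  2.1]), 60.01) block (array([ 643.5, -368.5]), array([77.5,  2.1]), 60.07) z 0.032043001273157186
wood [ 27. 340.] 430 all (array([ 597.9, -730.9]), array([69.6, 37.1]), 76.27) block None z None
```

View pics/w1.png

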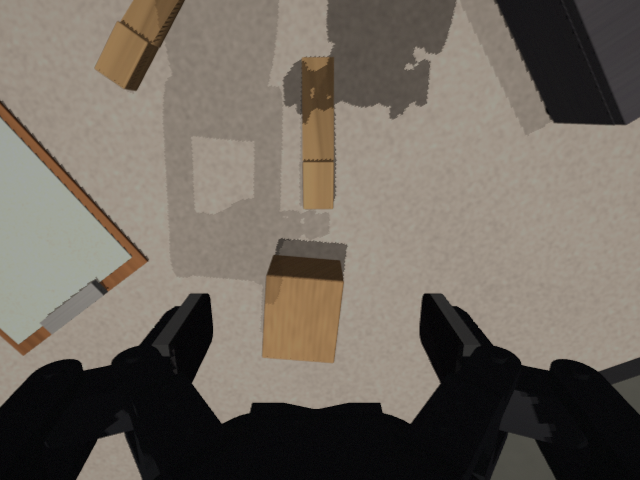

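The wrist view confirms the wedge lying clear at (317,135), its block end at (318,185), and the wooden distractor block at (303,305) behind it. The yaw already matches, so I can descend and grip the rear part of the block.

Call:
move_arm --rows '[{"hand": 0,"slide": [-0.0015,0.0015,-0.04],"rotation": [0,0,0]},{"hand": 0,"slide": [-0.0015,0.0015,-0.04],"rotation": [0,0,0]},{"hand": 0,"slide": [0,0,-0.04],"rotation": [0,0,0]},{"hand": 0,"slide": [0,0,-0.04],"rotation": [0,0,0]},{"hand": 0,"slide": [0,0,-0.04],"rotation": [0,0,0]},{"hand": 0,"slide": [0,0,-0.025],"rotation": [0,0,0]},{"hand": 0,"slide": [0,0,-0.012],"rotation": [0,0,0]},{"hand": 0,"slide": [0,0,-0.007],"rotation": [0,0,0]},{"hand": 0,"slide": [0,0,0],"rotation": [0,0,0]},{"hand": 0,"slide": [0,0,0],"rotation": [0,0,0]}]'

```text
clock: 3.03
tool_pos: [0.5756, -0.3173, 0.0089]
tcp_rot: [[0.414, 0.91, 0.002], [0.91, -0.414, -0.001], [-0.0, 0.003, -1.0]]
force: [-0.2, 0.1, -0.0]
gripper_width: 1.003
```

Call:
move_arm --rows '[{"hand": 255,"slide": [0,0,0],"rotation": [0,0,0]},{"hand": 255,"slide": [0,0,0],"rotation": [0,0,0]},{"hand": 255,"slide": [0,0,0],"rotation": [0,0,0]},{"hand": 255,"slide": [0,0,0],"rotation": [0,0,0]},{"hand": 255,"slide": [0,0,0],"rotation": [0,0,0]},{"hand": 255,"slide": [0,0,0],"rotation": [0,0,0]},{"hand": 255,"slide": [0,0,0],"rotation": [0,0,0]},{"hand": 255,"slide": [0,0,0],"rotation": [0,0,0]},{"hand": 255,"slide": [0,0,0],"rotation": [0,0,0]},{"hand": 255,"slide": [0,0,0],"rotation": [0,0,0]}]' --grip_force 60

```text
clock: 3.87
tool_pos: [0.5752, -0.3177, 0.0086]
tcp_rot: [[0.414, 0.91, 0.002], [0.91, -0.414, -0.001], [-0.0, 0.002, -1.0]]
force: [-0.3, -0.4, 5.5]
gripper_width: 0.359
```

Gripped. Next I lift, turn the wedge square to the riser (about -56°), and move it to just short of the edge.

Call:
move_arm --rows '[{"hand": 255,"slide": [0,0,0.02],"rotation": [0,0,0]},{"hand": 255,"slide": [0,0,0.025],"rotation": [0,0,0]},{"hand": 255,"slide": [-0.002,0.0085,0],"rotation": [0,0,-7]},{"hand": 255,"slide": [-0.002,0.0085,0],"rotation": [0,0,-7]},{"hand": 255,"slide": [-0.002,0.0085,0],"rotation": [0,0,-7]},{"hand": 255,"slide": [-0.002,0.0085,0],"rotation": [0,0,-7]},{"hand": 255,"slide": [-0.002,0.0085,0],"rotation": [0,0,-7]},{"hand": 255,"slide": [-0.002,0.0085,0],"rotation": [0,0,-7]},{"hand": 255,"slide": [-0.002,0.0085,0],"rotation": [0,0,-7]},{"hand": 255,"slide": [-0.002,0.0085,0],"rotation": [0,0,-7]},{"hand": 255,"slide": [0,0,0],"rotation": [0,0,0]},{"hand": 255,"slide": [0,0,0],"rotation": [0,0,0]}]'

```text
clock: 4.87
tool_pos: [0.5583, -0.2488, 0.0521]
tcp_rot: [[0.986, 0.17, -0.0], [0.17, -0.986, 0.0], [-0.0, -0.0, -1.0]]
force: [0.4, -0.3, -1.3]
gripper_width: 0.36
```

```bash
python3 look.py w2; python3 - <<'E'
from h import *; import pickle
s,d=pickle.load(open('w2.pkl','rb'));w=wristw(d,s);z=w[...,2];g=d['pixels'].max(2)
print(s['tcp_rot'].round(3).tolist())
m=(g<75)&(z>.07)&(z<.12)&(w[...,1]>-.15)
N,L,S,C=cv2.connectedComponentsWithStats(m.astype(np.uint8));i=1+S[1:,4].argmax();p=w[L==i]
print(C[i],S[i],rect(p[:,:2]),cv2.boxPoints(cv2.minAreaRect((p[:,:2]*1000).astype(np.float32))).round())
m=wood(d)&(z<.12)&(w[...,1]>-.35)&(w[...,1]<-.09)&(w[...,0]>.48);p=w[m];print(len(p),rect(p[:,:2]),np.percentile(p[:,2],[2,50,98]))
q=p[p[:,1]>np.percentile(p[:,1],97)];print('tip',q.mean(0))
E
```

```text
tcp [ 0.5583 -0.2488  0.0521] F [ 0.43 -0.28 -1.32] t 4.8667
wood [  7. 430.] 490 all (array([ 375.8, -398.3]), array([ 4.4, 25.5]), 25.03) block None z None
wood [446. 442.] 776 all (array([ 656. , -346.1]), array([21. ,  3.5]), 64.34) block (array([ 657.5, -343. ]), array([14.2,  3.4]), 63.64) z 0.031393115277856
[[0.986, 0.17, -0.0], [0.17, -0.986, 0.0], [-0.0, -0.0, -1.0]]Traceback (most recent call last):
  File "<stdin>", line 5, in <module>
ValueError: attempt to get argmax of an empty sequence
```

View pics/w2.png

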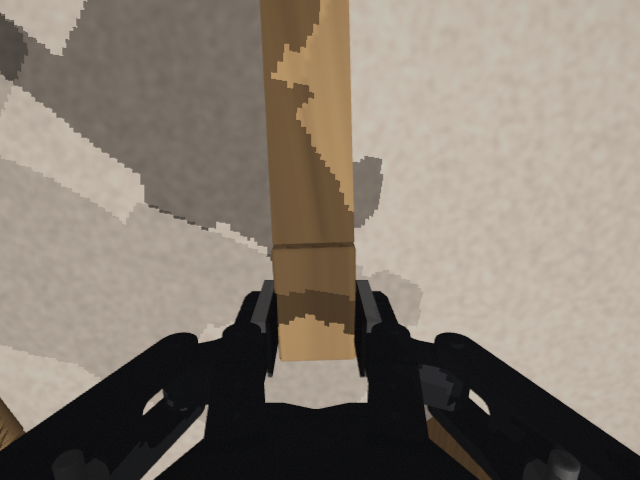

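The wrist view shows the wedge gripped straight, block at (315,305) between the pads and thin end pointing ahead. I'll lower it to the counter and start the insertion.

Call:
move_arm --rows '[{"hand": 255,"slide": [0,0,-0.02],"rotation": [0,0,0]},{"hand": 255,"slide": [0,0,-0.015],"rotation": [0,0,0]},{"hand": 255,"slide": [0,0,-0.006],"rotation": [0,0,0]},{"hand": 255,"slide": [0,0,-0.002],"rotation": [0,0,0]},{"hand": 255,"slide": [0,0,0],"rotation": [0,0,0]},{"hand": 255,"slide": [0,0,0],"rotation": [0,0,0]}]'

```text
clock: 5.42
tool_pos: [0.5592, -0.2496, 0.0099]
tcp_rot: [[0.986, 0.166, 0.002], [0.166, -0.986, -0.001], [0.001, 0.001, -1.0]]
force: [-0.5, -0.2, -0.6]
gripper_width: 0.357
```

```bash
python3 - <<'E'
from station import manip
from h import *; import pickle
for n in('scene','side'):
    d=manip.get_image(n);w=world(d);pickle.dump(d,open(n+'1.pkl','wb'))
    x,y,z=w[...,0],w[...,1],w[...,2]
    m=wood(d)&(z<.03)&(z>.002)&(x>.49)&(x<.6)&(y>-.26)&(y<-.08);p=w[m]
    print(n,len(p),rect(p[:,:2]) if len(p) else '', 'far',p[p[:,1]>np.percentile(p[:,1],96)].mean(0) if len(p) else '')
    g=d['pixels'].max(2); m=(g<75)&(z>.03)&(z<.095)&(x>.4)&(x<.64)&(y>-.12)&(y<-.04)
    p=w[m];print('plate',len(p),rect(p[:,:2]),cv2.boxPoints(cv2.minAreaRect((p[:,:2]*1000).astype(np.float32))).round().tolist())
im=manip.get_image('side')['pixels'][150:400,250:450,::-1];cv2.imwrite('pics/s2.png',cv2.resize(im,None,fx=2.4,fy=2.4,interpolation=2))
E
```

```text
scene 453 (array([ 550. , -190.9]), array([ 36.6, 145.6]), 10.56) far [ 0.54117865 -0.12211254  0.00491169]
plate 929 (array([539.7, -85.6]), array([164.1,  31.4]), 19.23) [[457.0, -98.0], [467.0, -127.0], [622.0, -73.0], [612.0, -44.0]]
side 356 (array([ 539.5, -193.6]), array([ 49.4, 144.1]), 13.12) far [ 0.53042967 -0.12574701  0.00395497]
plate 798 (array([524. , -86.2]), array([ 58.8, 169.3]), 80.79) [[436.0, -102.0], [603.0, -129.0], [612.0, -71.0], [445.0, -44.0]]
```

View pics/s2.png

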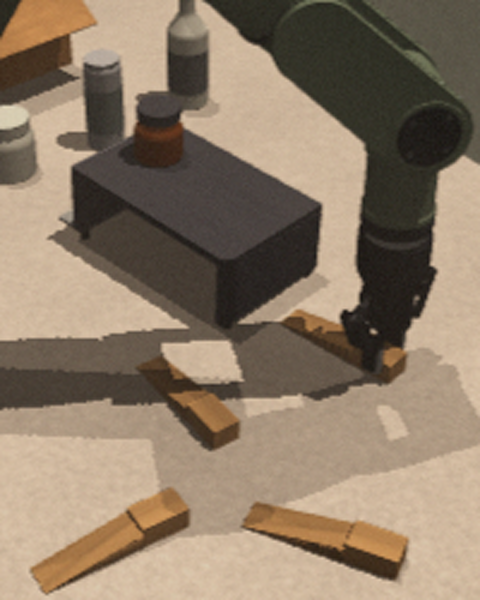

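The side crop shows the wedge square in front of the sagging end, with its tip at (290,320) about 30 mm short of the edge. Now I push along the riser axis.

Call:
move_arm --rows '[{"hand": 255,"slide": [0,0,-0.001],"rotation": [0,0,0]},{"hand": 255,"slide": [-0.0014,0.0079,0],"rotation": [0,0,0]},{"hand": 255,"slide": [-0.0014,0.0079,0],"rotation": [0,0,0]},{"hand": 255,"slide": [-0.0014,0.0079,0],"rotation": [0,0,0]},{"hand": 255,"slide": [-0.0014,0.0079,0],"rotation": [0,0,0]},{"hand": 255,"slide": [-0.0014,0.0079,0],"rotation": [0,0,0]},{"hand": 255,"slide": [-0.0014,0.0079,0],"rotation": [0,0,0]},{"hand": 255,"slide": [-0.0014,0.0079,0],"rotation": [0,0,0]},{"hand": 255,"slide": [0,0,0],"rotation": [0,0,0]}]'

```text
clock: 6.32
tool_pos: [0.5485, -0.1917, 0.0086]
tcp_rot: [[0.986, 0.166, -0.0], [0.166, -0.986, 0.001], [0.0, -0.001, -1.0]]
force: [0.3, 4.8, 4.2]
gripper_width: 0.363
```

Call:
move_arm --rows '[{"hand": 255,"slide": [-0.0008,0.0049,0],"rotation": [0,0,0]},{"hand": 255,"slide": [-0.0008,0.0049,0],"rotation": [0,0,0]},{"hand": 255,"slide": [-0.0008,0.0049,0],"rotation": [0,0,0]},{"hand": 255,"slide": [-0.0008,0.0049,0],"rotation": [0,0,0]},{"hand": 255,"slide": [-0.0008,0.0049,0],"rotation": [0,0,0]},{"hand": 255,"slide": [-0.0008,0.0049,0],"rotation": [0,0,0]},{"hand": 255,"slide": [0,0,0],"rotation": [0,0,0]}]'

```text
clock: 6.9
tool_pos: [0.5448, -0.1649, 0.0086]
tcp_rot: [[0.986, 0.166, 0.002], [0.166, -0.986, -0.002], [0.002, 0.002, -1.0]]
force: [1.3, -2.7, 0.7]
gripper_width: 0.36
```

Call:
move_arm --rows '[{"hand": 255,"slide": [-0.0007,0.004,0],"rotation": [0,0,0]},{"hand": 255,"slide": [-0.0007,0.004,0],"rotation": [0,0,0]},{"hand": 255,"slide": [-0.0007,0.004,0],"rotation": [0,0,0]},{"hand": 255,"slide": [-0.0007,0.004,0],"rotation": [0,0,0]},{"hand": 255,"slide": [0,0,0],"rotation": [0,0,0]},{"hand": 255,"slide": [0,0,0],"rotation": [0,0,0]}]'

```text
clock: 7.4
tool_pos: [0.5419, -0.149, 0.0086]
tcp_rot: [[0.986, 0.166, 0.002], [0.166, -0.986, -0.001], [0.002, 0.001, -1.0]]
force: [2.6, -3.6, 2.5]
gripper_width: 0.361
```

Call:
move_arm --rows '[{"hand": 255,"slide": [-0.0003,0.002,0],"rotation": [0,0,0]},{"hand": 255,"slide": [-0.0003,0.002,0],"rotation": [0,0,0]},{"hand": 255,"slide": [0,0,0],"rotation": [0,0,0]},{"hand": 255,"slide": [0,0,0],"rotation": [0,0,0]}]'

```text
clock: 7.73
tool_pos: [0.5412, -0.1453, 0.0086]
tcp_rot: [[0.986, 0.166, 0.002], [0.166, -0.986, -0.001], [0.001, 0.002, -1.0]]
force: [1.2, -5.2, 2.5]
gripper_width: 0.363
```

Call:
move_arm --rows '[{"hand": 255,"slide": [-0.0003,0.002,0],"rotation": [0,0,0]},{"hand": 255,"slide": [0,0,0],"rotation": [0,0,0]},{"hand": 255,"slide": [0,0,0],"rotation": [0,0,0]}]'

```text
clock: 7.98
tool_pos: [0.5409, -0.1434, 0.0086]
tcp_rot: [[0.986, 0.166, 0.002], [0.166, -0.986, -0.001], [0.001, 0.002, -1.0]]
force: [2.1, -5.1, 2.2]
gripper_width: 0.361
```

Call:
move_arm --rows '[{"hand": 255,"slide": [-0.0003,0.0015,0],"rotation": [0,0,0]},{"hand": 255,"slide": [0,0,0],"rotation": [0,0,0]},{"hand": 255,"slide": [0,0,0],"rotation": [0,0,0]}]'

```text
clock: 8.23
tool_pos: [0.5406, -0.1419, 0.0086]
tcp_rot: [[0.986, 0.166, 0.002], [0.166, -0.986, -0.002], [0.001, 0.002, -1.0]]
force: [0.5, -6.7, 2.1]
gripper_width: 0.363
```

Call:
move_arm --rows '[{"hand": 255,"slide": [-0.0003,0.0015,0],"rotation": [0,0,0]},{"hand": 255,"slide": [0,0,0],"rotation": [0,0,0]},{"hand": 255,"slide": [0,0,0],"rotation": [0,0,0]}]'

```text
clock: 8.48
tool_pos: [0.5403, -0.1405, 0.0086]
tcp_rot: [[0.986, 0.166, 0.002], [0.166, -0.986, -0.002], [0.001, 0.002, -1.0]]
force: [2.3, -6.1, 1.6]
gripper_width: 0.356
```

Call:
move_arm --rows '[{"hand": 255,"slide": [-0.0003,0.0015,0],"rotation": [0,0,0]},{"hand": 255,"slide": [0,0,0],"rotation": [0,0,0]},{"hand": 255,"slide": [0,0,0],"rotation": [0,0,0]}]'

```text
clock: 8.73
tool_pos: [0.5401, -0.1389, 0.0086]
tcp_rot: [[0.986, 0.166, 0.002], [0.166, -0.986, -0.002], [0.001, 0.002, -1.0]]
force: [2.1, -5.7, 2.6]
gripper_width: 0.363
```

Call:
move_arm --rows '[{"hand": 255,"slide": [-0.0002,0.001,0],"rotation": [0,0,0]},{"hand": 255,"slide": [0,0,0],"rotation": [0,0,0]},{"hand": 255,"slide": [0,0,0],"rotation": [0,0,0]}]'

```text
clock: 8.98
tool_pos: [0.54, -0.1386, 0.0087]
tcp_rot: [[0.986, 0.167, 0.002], [0.167, -0.986, -0.003], [0.002, 0.003, -1.0]]
force: [2.2, -8.1, 1.0]
gripper_width: 0.361
```

Call:
move_arm --rows '[{"hand": 255,"slide": [-0.0002,0.001,0],"rotation": [0,0,0]},{"hand": 255,"slide": [0,0,0],"rotation": [0,0,0]},{"hand": 255,"slide": [0,0,0],"rotation": [0,0,0]}]'

```text
clock: 9.23
tool_pos: [0.5401, -0.1383, 0.0087]
tcp_rot: [[0.986, 0.167, 0.003], [0.167, -0.986, -0.004], [0.002, 0.004, -1.0]]
force: [2.1, -10.4, 0.8]
gripper_width: 0.362
```

The force is now climbing steeply, so the shelf is at its stop. I'll jam the wedge up to about 20 N.

Call:
move_arm --rows '[{"hand": 255,"slide": [-0.0003,0.002,0],"rotation": [0,0,0]},{"hand": 255,"slide": [0,0,0],"rotation": [0,0,0]},{"hand": 255,"slide": [0,0,0],"rotation": [0,0,0]}]'

```text
clock: 9.48
tool_pos: [0.5402, -0.1377, 0.0086]
tcp_rot: [[0.986, 0.168, 0.004], [0.168, -0.986, -0.006], [0.003, 0.007, -1.0]]
force: [2.7, -17.2, -0.0]
gripper_width: 0.362
```

Call:
move_arm --rows '[{"hand": 255,"slide": [-0.0003,0.002,0],"rotation": [0,0,0]},{"hand": 255,"slide": [0,0,0],"rotation": [0,0,0]},{"hand": 255,"slide": [0,0,0],"rotation": [0,0,0]}]'

```text
clock: 9.73
tool_pos: [0.5403, -0.1372, 0.0086]
tcp_rot: [[0.985, 0.17, 0.005], [0.17, -0.985, -0.009], [0.003, 0.009, -1.0]]
force: [2.4, -23.5, -2.2]
gripper_width: 0.363
```

Call:
move_arm --rows '[{"hand": 255,"slide": [-0.0003,0.002,0],"rotation": [0,0,0]},{"hand": 255,"slide": [0,0,0],"rotation": [0,0,0]},{"hand": 255,"slide": [0,0,0],"rotation": [0,0,0]}]'

```text
clock: 9.98
tool_pos: [0.5404, -0.1368, 0.0087]
tcp_rot: [[0.985, 0.171, 0.006], [0.171, -0.985, -0.011], [0.004, 0.012, -1.0]]
force: [3.7, -29.2, -4.1]
gripper_width: 0.358
```

Call:
move_arm --rows '[{"hand": 255,"slide": [0.0005,-0.0028,0],"rotation": [0,0,0]},{"hand": 255,"slide": [0.0005,-0.0028,0],"rotation": [0,0,0]},{"hand": 255,"slide": [0,0,0],"rotation": [0,0,0]},{"hand": 255,"slide": [0,0,0],"rotation": [0,0,0]}]'

```text
clock: 10.32
tool_pos: [0.5402, -0.137, 0.0087]
tcp_rot: [[0.986, 0.167, 0.003], [0.167, -0.986, -0.003], [0.002, 0.003, -1.0]]
force: [2.8, -8.4, 1.3]
gripper_width: 0.361
```

Call:
move_arm --rows '[{"hand": 120,"slide": [0,0,0],"rotation": [0,0,0]},{"hand": 90,"slide": [0,0,0],"rotation": [0,0,0]},{"hand": 90,"slide": [0,0,0],"rotation": [0,0,0]},{"hand": 90,"slide": [0,0,0],"rotation": [0,0,0]},{"hand": 90,"slide": [0,0,0],"rotation": [0,0,0]}]'

```text
clock: 10.73
tool_pos: [0.5386, -0.1349, 0.0081]
tcp_rot: [[0.986, 0.166, -0.001], [0.166, -0.986, 0.001], [-0.001, -0.001, -1.0]]
force: [-0.6, -0.4, -0.4]
gripper_width: 0.648
```

```bash
cat > chk.py <<'E'
from station import manip
from h import *; import pickle
s=manip.state();print(s['clock'],s['tool_pos'].round(4),s['force'].round(2),s['gripper_width'])
d=manip.get_image('side');w=world(d);g=d['pixels'].max(2);pickle.dump(d,open('side_c.pkl','wb'))
x,y,z=w[...,0],w[...,1],w[...,2]
m=(g<75)&(z>.085)&(z<.122)&(x>.42)&(x<.6)&(y>-.1)&(y<.06)
m=cv2.erode(m.astype(np.uint8),np.ones((3,3)))>0
p=w[m];c=np.linalg.lstsq(np.c_[p[:,:2],np.ones(len(p))],p[:,2],rcond=None)[0]
print('slope along riser',c[1]*.986-c[0]*.168,'across',c[0]*.986+c[1]*.168,'z mean',p[:,2].mean())
m=wood(d)&(z<.035)&(z>.003)&(x>.48)&(x<.62)&(y>-.26)&(y<-.07);p=w[m];print('wedge',len(p),rect(p[:,:2]))
m=(z>.165)&(z<.19)&(x>.4)&(x<.62)&(y>.03)&(y<.2);print('jar',rect(w[m][:,:2]))
E
python3 chk.py
```

```text
10.7333 [ 0.5386 -0.1349  0.0081] [-0.63 -0.37 -0.38] 0.6484897360792814
slope along riser 0.02218923843004004 across 0.003861041465886193 z mean 0.10778672356519514
wedge 197 (array([ 527.6, -121.7]), array([64.3, 81.7]), 56.57)
jar (array([509.4, 115.4]), array([59.2, 51.2]), 54.93)
```

Call:
move_arm --rows '[{"hand": 60,"slide": [0.002,-0.012,0.001],"rotation": [0,0,0]},{"hand": 30,"slide": [0.005,-0.03,0.001],"rotation": [0,0,0]},{"hand": 0,"slide": [0.006,-0.036,0.005],"rotation": [0,0,0]},{"hand": 0,"slide": [0.003,-0.018,0.03],"rotation": [0,0,0]},{"hand": 0,"slide": [0,0,0.04],"rotation": [0,0,0]},{"hand": 0,"slide": [0,0,0.04],"rotation": [0,0,0]},{"hand": 0,"slide": [0,0,0],"rotation": [0,0,0]}]'

```text
clock: 11.37
tool_pos: [0.5595, -0.2349, 0.1337]
tcp_rot: [[0.986, 0.164, 0.015], [0.165, -0.986, -0.006], [0.013, 0.009, -1.0]]
force: [-0.0, -0.6, 0.6]
gripper_width: 1.002
```

```bash
python3 chk.py; python3 look.py w3; python3 - <<'E'
from h import *;import pickle
def f(d,w):
    x,y,z=w[...,0],w[...,1],w[...,2];g=d['pixels'].max(2)
    m=(g<75)&(z>.085)&(z<.122)&(x>.42)&(x<.6)&(y>-.1)&(y<.06);m=cv2.erode(m.astype(np.uint8),np.ones((3,3)))>0
    p=w[m];c=np.linalg.lstsq(np.c_[p[:,:2],np.ones(len(p))],p[:,2],rcond=None)[0]
    for k in(-.08,-.05,-.02,.01,.04): 
        q=p[abs(p[:,1]-k)<.01];print(k,len(q),q[:,2].mean().round(4) if len(q) else '')
    print('slope',c)
d=pickle.load(open('d0.pkl','rb'))[1]['side'];f(d,world(d))
d=pickle.load(open('side_c.pkl','rb'));f(d,world(d))
im=d['pixels'][180:360,270:450,::-1];cv2.imwrite('pics/s3.png',cv2.resize(im,None,fx=3.2,fy=3.2,interpolation=2))
s,d=pickle.load(open('w3.pkl','rb'));f(d,wristw(d,s))
E
```

```text
11.3667 [ 0.5595 -0.2349  0.1337] [-0.02 -0.57  0.58] 1.002121748678668
slope along riser 0.05268500541757587 across -0.024591056151424845 z mean 0.1062327087792308
wedge 330 (array([ 531.6, -118.1]), array([38.5, 82.9]), 11.06)
jar (array([510.2, 117. ]), array([54.9, 52.7]), 29.55)
tcp [ 0.5578 -0.2338  0.1303] F [-0.31  0.25  0.  ] t 11.4167
wood [ 40. 102.] 12245 all (array([ 357.3, -176.4]), array([130.5,  34.3]), 88.69) block (array([ 356.8, -216.9]), array([49.4, 33. ]), 89.11) z 0.024995353727222763
wood [310.  57.] 5742 all (array([ 536.2, -122. ]), array([31.7, 70.2]), 11.77) block (array([ 538.2, -132. ]), array([31.5, 49.7]), 11.71) z 0.024811043120129134
wood [ 34. 328.] 3412 all (array([ 339.1, -366.5]), array([35. , 87.3]), 30.24) block None z None
wood [401. 381.] 2125 all (array([ 646.1, -363.8]), array([75.4, 20.1]), 45.05) block (array([ 652.9, -353.9]), array([53. , 18.9]), 40.52) z 0.031823413023956915
-0.08 263 0.0992
-0.05 237 0.1006
-0.02 234 0.102
0.01 233 0.1027
0.04 208 0.104
slope [-0.0060082   0.03803767  0.10549682]
-0.08 173 0.1024
-0.05 77 0.1082
-0.02 82 0.1082
0.01 104 0.1083
0.04 46 0.1081
slope [-0.03308397  0.04779604  0.12423918]
-0.08 0 
-0.05 0 
-0.02 0 
0.01 0 
0.04 0 
slope [0. 0. 0.]
```

View pics/s3.png

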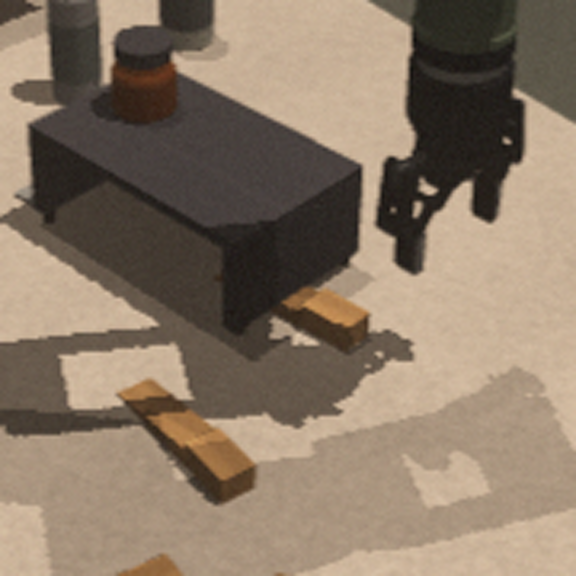

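The crop shows the shelf up, with the wedge butt protruding at (330,320). The side depth gives a flat shelf height of 0.1082 m along y, against a slope of 0.037 before. The wrist view puts about 80 mm of wedge under the edge at about 101.7°, which is square. Next is the can, travelling high over the jar.

Call:
move_arm --rows '[{"hand": 0,"slide": [0,0,0.04],"rotation": [0,0,0]},{"hand": 0,"slide": [0,0,0.04],"rotation": [0,0,0]},{"hand": 0,"slide": [0,0.01,0.04],"rotation": [0,0,0]},{"hand": 0,"slide": [0,0.01,0.04],"rotation": [0,0,0]},{"hand": 0,"slide": [0,0.04,0],"rotation": [0,0,0]},{"hand": 0,"slide": [0,0.04,0],"rotation": [0,0,0]},{"hand": 0,"slide": [0,0.04,0],"rotation": [0,0,0]},{"hand": 0,"slide": [0,0.04,0],"rotation": [0,0,0]},{"hand": 0,"slide": [0,0.04,0],"rotation": [0,0,0]},{"hand": 0,"slide": [0,0.04,0],"rotation": [0,0,0]},{"hand": 0,"slide": [0,0.04,0],"rotation": [0,0,0]},{"hand": 0,"slide": [0,0.04,0],"rotation": [0,0,0]}]'

```text
clock: 12.47
tool_pos: [0.5541, 0.1101, 0.2833]
tcp_rot: [[0.986, 0.166, -0.004], [0.166, -0.986, -0.001], [-0.004, 0.0, -1.0]]
force: [-0.2, -0.3, -0.5]
gripper_width: 0.999
```

Call:
move_arm --rows '[{"hand": 0,"slide": [0,0.04,0],"rotation": [0,0,0]},{"hand": 0,"slide": [0,0.04,0],"rotation": [0,0,0]},{"hand": 0,"slide": [0,0.04,0],"rotation": [0,0,0]},{"hand": 0,"slide": [0,0.04,0],"rotation": [0,0,0]},{"hand": 0,"slide": [0,0,0],"rotation": [0,0,0]},{"hand": 0,"slide": [0,0,0],"rotation": [0,0,0]},{"hand": 0,"slide": [0,0,0],"rotation": [0,0,0]}]'

```text
clock: 13.05
tool_pos: [0.5546, 0.2679, 0.2836]
tcp_rot: [[0.986, 0.166, -0.003], [0.166, -0.986, -0.002], [-0.003, 0.002, -1.0]]
force: [-0.4, -0.8, 0.4]
gripper_width: 0.999
```

```bash
cat > can.py <<'E'
from station import manip
from h import *; import pickle
s=manip.state();d=manip.get_image('wrist');w=wristw(d,s);x,y,z=w[...,0],w[...,1],w[...,2]
print(s['clock'],s['tool_pos'].round(4),s['joints'].round(2),s['tcp_rot'].round(3).tolist())
cv2.imwrite('pics/w4.png',d['pixels'][:,:,::-1])
for nm,(zl,zh) in dict(can=(.126,.14),tub=(.08,.09),shampoo=(.18,.2)).items():
    m=(z>zl)&(z<zh)&(x>.3)&(x<.85)&(y>.2)&(y<.5)
    N,L,S,C=cv2.connectedComponentsWithStats(m.astype(np.uint8))
    for i in range(1,N):
        if S[i,4]>200: p=w[L==i];print(nm,C[i].round(),S[i,4],rect(p[:,:2]),p[:,2].max(), [np.round(v,1) for v in cv2.minEnclosingCircle((p[:,:2]*1000).astype(np.float32))])
E
python3 can.py
```

```text
13.05 [0.5546 0.2679 0.2836] [ 0.43  0.36  1.37 -0.    1.41  0.26] [[0.986, 0.166, -0.003], [0.166, -0.986, -0.002], [-0.003, 0.002, -1.0]]
can [345. 142.] 3022 (array([566.4, 330.5]), array([48.5, 48.7]), 53.86) 0.13574758446676302 [array([566.6, 330.5]), np.float64(24.7)]
can [536. 139.] 1573 (array([723.5, 358.3]), array([42.7, 47. ]), 2.62) 0.1399843609556016 [array([725.6, 358.2]), np.float64(24.3)]
tub [188.  97.] 4037 (array([423.3, 343.4]), array([62. , 62.3]), 82.17) 0.08644879477535482 [array([423.3, 343.4]), np.float64(31.5)]
tub [491. 135.] 341 (array([706.9, 356.6]), array([22.3, 58. ]), 4.7) 0.0899650846112996 [array([717.5, 357.5]), np.float64(29.0)]
shampoo [599. 145.] 1788 (array([726.1, 358.4]), array([27.9, 27.7]), 43.2) 0.19118074144765204 [array([726.3, 358.9]), np.float64(14.6)]
```

View pics/w4.png

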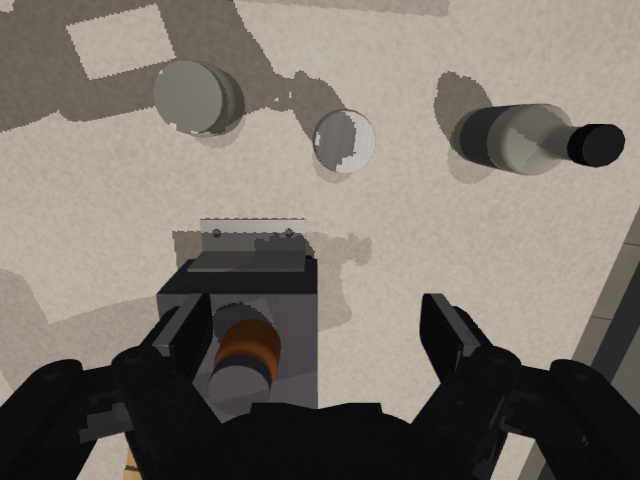

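The wrist view shows the can alone at (345,142), the tub at (188,97) and the shampoo bottle at (530,140), all with enough room. I'll move over the can and descend.

Call:
move_arm --rows '[{"hand": 0,"slide": [0.006,0.0312,0],"rotation": [0,0,0]},{"hand": 0,"slide": [0.006,0.0313,0],"rotation": [0,0,0]},{"hand": 0,"slide": [0,0,0],"rotation": [0,0,0]},{"hand": 0,"slide": [0,0,-0.036],"rotation": [0,0,0]},{"hand": 0,"slide": [0,0,-0.036],"rotation": [0,0,0]},{"hand": 0,"slide": [0,0,-0.036],"rotation": [0,0,0]},{"hand": 0,"slide": [0,0,-0.036],"rotation": [0,0,0]},{"hand": 0,"slide": [0,0,-0.036],"rotation": [0,0,0]},{"hand": 0,"slide": [0,0,-0.018],"rotation": [0,0,0]},{"hand": 0,"slide": [0,0,-0.01],"rotation": [0,0,0]},{"hand": 0,"slide": [0,0,0],"rotation": [0,0,0]},{"hand": 0,"slide": [0,0,0],"rotation": [0,0,0]}]'

```text
clock: 14.1
tool_pos: [0.5678, 0.3302, 0.0781]
tcp_rot: [[0.986, 0.165, 0.001], [0.165, -0.986, 0.0], [0.001, -0.0, -1.0]]
force: [0.6, -0.1, 0.0]
gripper_width: 1.002
```

Call:
move_arm --rows '[{"hand": 255,"slide": [0,0,0],"rotation": [0,0,0]},{"hand": 255,"slide": [0,0,0],"rotation": [0,0,0]},{"hand": 255,"slide": [0,0,0],"rotation": [0,0,0]},{"hand": 255,"slide": [0,0,0],"rotation": [0,0,0]},{"hand": 255,"slide": [0,0,0],"rotation": [0,0,0]},{"hand": 255,"slide": [0,0,0],"rotation": [0,0,0]},{"hand": 255,"slide": [0,0,0],"rotation": [0,0,0]},{"hand": 255,"slide": [0,0,0],"rotation": [0,0,0]}]' --grip_force 35

```text
clock: 14.77
tool_pos: [0.5677, 0.3315, 0.0793]
tcp_rot: [[0.986, 0.166, 0.003], [0.166, -0.986, 0.001], [0.003, -0.001, -1.0]]
force: [-1.3, -1.0, 6.0]
gripper_width: 0.609
```

Call:
move_arm --rows '[{"hand": 255,"slide": [0,0,0.02],"rotation": [0,0,0]},{"hand": 255,"slide": [0,0,0.035],"rotation": [0,0,0]},{"hand": 255,"slide": [0,0,0.035],"rotation": [0,0,0]},{"hand": 255,"slide": [0,0,0.035],"rotation": [0,0,0]},{"hand": 255,"slide": [0,0,0.035],"rotation": [0,0,0]},{"hand": 255,"slide": [0,0,0.035],"rotation": [0,0,0]},{"hand": 255,"slide": [0,0,0.03],"rotation": [0,0,0]},{"hand": 255,"slide": [-0.0024,-0.0175,0],"rotation": [0,0,0]},{"hand": 255,"slide": [-0.0024,-0.0175,0],"rotation": [0,0,0]}]'

```text
clock: 15.52
tool_pos: [0.5627, 0.2967, 0.3048]
tcp_rot: [[0.986, 0.168, 0.005], [0.168, -0.986, 0.002], [0.005, -0.001, -1.0]]
force: [-0.9, -0.5, -2.6]
gripper_width: 0.612
```

Call:
move_arm --rows '[{"hand": 255,"slide": [-0.0042,-0.03,0],"rotation": [0,0,0]},{"hand": 255,"slide": [-0.0042,-0.03,0],"rotation": [0,0,0]},{"hand": 255,"slide": [-0.0042,-0.03,0],"rotation": [0,0,0]},{"hand": 255,"slide": [-0.0042,-0.03,0],"rotation": [0,0,0]},{"hand": 255,"slide": [-0.0042,-0.03,0],"rotation": [0,0,0]},{"hand": 255,"slide": [-0.0042,-0.03,0],"rotation": [0,0,0]},{"hand": 255,"slide": [-0.0042,-0.03,0],"rotation": [0,0,0]},{"hand": 255,"slide": [-0.0042,-0.03,0],"rotation": [0,0,0]},{"hand": 255,"slide": [-0.0042,-0.03,0],"rotation": [0,0,0]},{"hand": 255,"slide": [-0.0061,-0.0445,0],"rotation": [0,0,0]},{"hand": 255,"slide": [0,0,0],"rotation": [0,0,0]},{"hand": 255,"slide": [0,0,0],"rotation": [0,0,0]}]'

```text
clock: 16.52
tool_pos: [0.5182, -0.017, 0.3023]
tcp_rot: [[0.987, 0.162, -0.0], [0.162, -0.987, 0.0], [-0.0, -0.0, -1.0]]
force: [0.3, 0.2, -1.5]
gripper_width: 0.606
```

```bash
python3 - <<'E'
from station import manip
from h import *
s=manip.state();print(s['clock'],s['tool_pos'].round(4),s['force'].round(2))
for n in('side','scene'):
    d=manip.get_image(n);w=world(d);x,y,z=w[...,0],w[...,1],w[...,2]
    m=(z>.2)&(z<.30)&(abs(x-.515)<.06)&(abs(y+.018)<.06);p=w[m]
    v,u=np.nonzero(m);print(n,len(p),'zmin',np.percentile(p[:,2],2).round(4),'u at bottom',u[p[:,2]<np.percentile(p[:,2],5)].mean(), v.max())
    cv2.imwrite('pics/%s4.png'%n,d['pixels'][:,:,::-1])
    if n=='side':cv2.imwrite('pics/s4.png',cv2.resize(d['pixels'][60:300,220:440,::-1],None,fx=2.4,fy=2.4,interpolation=2))
E
```

```text
16.5167 [ 0.5182 -0.017   0.3023] [ 0.26  0.2  -1.49]
side 538 zmin 0.2249 u at bottom 344.14814814814815 202
scene 689 zmin 0.2267 u at bottom 336.2857142857143 209
```

View pics/s4.png

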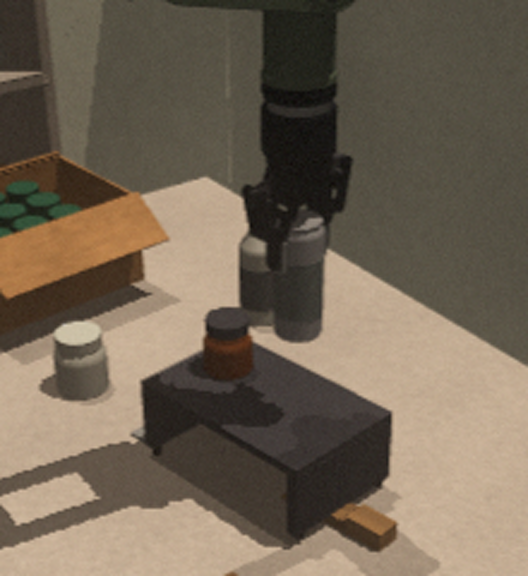

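The crop shows the can held upright above the free half of the shelf, with its bottom at about z 0.224 and the jar clear. Lowering.

Call:
move_arm --rows '[{"hand": 255,"slide": [0,0,-0.025],"rotation": [0,0,0]},{"hand": 255,"slide": [0,0,-0.03],"rotation": [0,0,0]},{"hand": 255,"slide": [0,0,-0.025],"rotation": [0,0,0]},{"hand": 255,"slide": [0,0,-0.015],"rotation": [0,0,0]},{"hand": 255,"slide": [0,0,-0.01],"rotation": [0,0,0]},{"hand": 255,"slide": [0,0,0],"rotation": [0,0,0]},{"hand": 255,"slide": [0,0,0],"rotation": [0,0,0]}]'

```text
clock: 17.2
tool_pos: [0.5192, -0.0144, 0.1976]
tcp_rot: [[0.986, 0.167, 0.0], [0.167, -0.986, 0.0], [0.0, -0.0, -1.0]]
force: [0.6, -0.1, -2.3]
gripper_width: 0.606
```

Call:
move_arm --rows '[{"hand": 255,"slide": [0,0,-0.003],"rotation": [0,0,0]},{"hand": 255,"slide": [0,0,-0.003],"rotation": [0,0,0]},{"hand": 255,"slide": [0,0,0],"rotation": [0,0,0]},{"hand": 255,"slide": [0,0,0],"rotation": [0,0,0]}]'

```text
clock: 17.53
tool_pos: [0.5189, -0.0153, 0.1917]
tcp_rot: [[0.986, 0.166, 0.001], [0.166, -0.986, -0.0], [0.001, 0.0, -1.0]]
force: [-0.2, -0.0, -2.4]
gripper_width: 0.611
```

Call:
move_arm --rows '[{"hand": 255,"slide": [0,0,-0.0015],"rotation": [0,0,0]},{"hand": 255,"slide": [0,0,0],"rotation": [0,0,0]},{"hand": 255,"slide": [0,0,0],"rotation": [0,0,0]}]'

```text
clock: 17.78
tool_pos: [0.5188, -0.0153, 0.1899]
tcp_rot: [[0.986, 0.166, 0.0], [0.166, -0.986, 0.0], [0.0, 0.0, -1.0]]
force: [0.3, 0.3, -2.5]
gripper_width: 0.614
```

Call:
move_arm --rows '[{"hand": 255,"slide": [0,0,-0.0015],"rotation": [0,0,0]},{"hand": 255,"slide": [0,0,0],"rotation": [0,0,0]},{"hand": 255,"slide": [0,0,0],"rotation": [0,0,0]}]'

```text
clock: 18.03
tool_pos: [0.519, -0.0153, 0.1893]
tcp_rot: [[0.986, 0.166, 0.001], [0.166, -0.986, -0.0], [0.001, 0.0, -1.0]]
force: [-1.7, -0.3, 6.0]
gripper_width: 0.61
```

Contact with the shelf (+6 N). Release gently, then rise straight up.

Call:
move_arm --rows '[{"hand": 60,"slide": [0,0,0],"rotation": [0,0,0]},{"hand": 30,"slide": [0,0,0],"rotation": [0,0,0]},{"hand": 0,"slide": [0,0,0],"rotation": [0,0,0]},{"hand": 0,"slide": [0,0,0],"rotation": [0,0,0]},{"hand": 0,"slide": [0,0,0],"rotation": [0,0,0]},{"hand": 0,"slide": [0,0,0.02],"rotation": [0,0,0]},{"hand": 0,"slide": [0,0,0.03],"rotation": [0,0,0]},{"hand": 0,"slide": [0,0,0.04],"rotation": [0,0,0]},{"hand": 0,"slide": [0,0,0.04],"rotation": [0,0,0]},{"hand": 0,"slide": [0.01,-0.03,0.02],"rotation": [0,0,0]},{"hand": 0,"slide": [0.01,-0.035,0],"rotation": [0,0,0]},{"hand": 0,"slide": [0.01,-0.035,0],"rotation": [0,0,0]}]'

```text
clock: 19.03
tool_pos: [0.5497, -0.116, 0.3407]
tcp_rot: [[0.986, 0.168, 0.005], [0.168, -0.986, -0.001], [0.005, 0.002, -1.0]]
force: [1.0, -0.2, -0.2]
gripper_width: 0.999
```

Call:
move_arm --rows '[{"hand": 0,"slide": [0.01,-0.04,0],"rotation": [0,0,0]},{"hand": 0,"slide": [0.0,-0.04,0],"rotation": [0,0,0]},{"hand": 0,"slide": [0.0,-0.04,0],"rotation": [0,0,0]},{"hand": 0,"slide": [0,0,0],"rotation": [0,0,0]},{"hand": 0,"slide": [0,0,0],"rotation": [0,0,0]}]'

```text
clock: 19.45
tool_pos: [0.5585, -0.2371, 0.3374]
tcp_rot: [[0.987, 0.162, -0.001], [0.162, -0.987, 0.001], [-0.001, -0.001, -1.0]]
force: [0.7, 0.0, 0.2]
gripper_width: 0.998
```

```bash
python3 - <<'E'
from station import manip
from h import *
import pickle
s=manip.state();print(s['clock'],s['tool_pos'].round(4),s['force'].round(2))
D={'wrist':manip.get_image('wrist'),'side':manip.get_image('side'),'scene':manip.get_image('scene')}
for n,d in D.items():
    w=wristw(d,s) if n=='wrist' else world(d);x,y,z=w[...,0],w[...,1],w[...,2]
    m=(z>.225)&(z<.26)&(abs(x-.52)<.06)&(abs(y+.016)<.06);p=w[m]
    print(n,'can top',len(p),rect(p[:,:2]) if len(p)>20 else '',np.percentile(p[:,2],[50,98]).round(4) if len(p) else '')
    if len(p)>100:
        q=p[p[:,2]>np.median(p[:,2])-.004];q=q[q[:,2]>.238];print('  top plane',np.linalg.lstsq(np.c_[q[:,:2],np.ones(len(q))],q[:,2],rcond=None)[0].round(3) if len(q)>20 else '')
    for yc in(-.08,-.05,-.02,.01,.04,.07):
        q=w[(z>.09)&(z<.12)&(abs(x-.46)<.03)&(abs(y-yc)<.008)];print('  shelf',yc,len(q),np.median(q[:,2]).round(4) if len(q) else '')
    m=wood(d)&(z<.035)&(z>.003)&(x>.48)&(x<.62)&(y>-.26)&(y<-.07);p=w[m];print('  wedge',len(p),rect(p[:,:2]) if len(p)>20 else '')
    m=(z>.165)&(z<.19)&(x>.4)&(x<.62)&(y>.06)&(y<.2);p=w[m];print('  jar',rect(p[:,:2]) if len(p)>20 else '')
im=D['side']['pixels'][100:340,250:450,::-1];cv2.imwrite('pics/s5.png',cv2.resize(im,None,fx=2.4,fy=2.4,interpolation=2))
E
```

```text
19.45 [ 0.5585 -0.2371  0.3374] [0.66 0.04 0.17]
wrist can top 0  
  shelf -0.08 809 0.1089
  shelf -0.05 0 
  shelf -0.02 0 
  shelf 0.01 0 
  shelf 0.04 0 
  shelf 0.07 0 
  wedge 1654 (array([ 536.1, -121.6]), array([31.6, 71. ]), 12.07)
  jar 
side can top 260 (array([513.1, -16.6]), array([52.3, 49.6]), 82.93) [0.2406 0.2451]
  top plane [-0.003 -0.005  0.243]
  shelf -0.08 74 0.1076
  shelf -0.05 75 0.1078
  shelf -0.02 75 0.1087
  shelf 0.01 83 0.1083
  shelf 0.04 75 0.1086
  shelf 0.07 67 0.1091
  wedge 328 (array([ 558.2, -117.4]), array([91.5, 77.3]), 7.8)
  jar (array([508.3, 117. ]), array([55.4, 51.7]), 23.24)
scene can top 425 (array([522.8, -16.1]), array([49.8, 52.2]), 56.11) [0.243  0.2463]
  top plane [-0.019  0.009  0.254]
  shelf -0.08 61 0.1106
  shelf -0.05 69 0.1104
  shelf -0.02 62 0.1097
  shelf 0.01 1 0.1093
  shelf 0.04 3 0.1105
  shelf 0.07 66 0.1103
  wedge 446 (array([ 539.8, -118.8]), array([36.4, 75.8]), 13.1)
  jar (array([518., 119.]), array([51.2, 53.5]), 24.47)
```

View pics/s5.png

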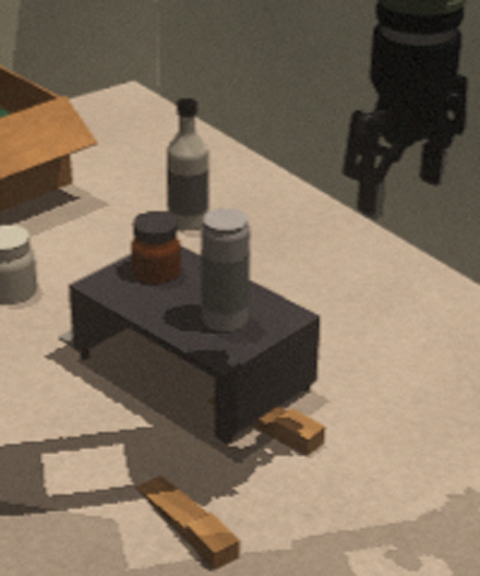

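The last crop shows the can upright at (225,270), the jar in place at (157,247) and the wedge butt at (293,430). The gripper is clear of everything, so I'm handing in.

```bash
python3 -c "
from station import manip
print(manip.hand_in())"
```

```text
the job is handed in; nothing more can be done
None
```

I took the wedge farthest from the base (0.62 m) and pushed it square under the sagging end with about 29 N. I then stood the can on the free half of the shelf, let go, and handed in at about 19.6 s; no verdict is reported.

**Last checks:**
- **Wedge:** about 79 mm is under the edge, and it is within about 3° of square. It did not move after release or after the can went on. How hard it presses by itself could not be measured; I rely on the 29 N push and on it having stayed put.
- **Shelf:** the two cameras disagreed slightly. The scene camera reads it flat at 110 mm. The side camera reads 108–109 mm with about 0.01 rad of slope left, against 0.038 before. I put most of that remainder down to camera calibration, since the push force climbed sharply at the stop.
- **Can:** it is upright, about 53 mm towards the free end from the shelf centre and about 5 mm off across.
- **Other stock:** the jar's top shifted about 6 mm, which is what the shelf tilting up would cause. I did not re-measure the tub, carton and shampoo after placing the can, but the arm did not touch them.
- **Robot:** the gripper is open and clear of everything, with no contact force.

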